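# Sand the belly seam of a tank hull

## Robot

A 6-joint arm with a two-finger parallel gripper is mounted at the origin on the work surface. World frame = base frame: x ahead of the robot, y to its left, z up, the work surface at z = 0. Lengths are in m, angles in rad, forces in N, time in s.
With the tool pointing down it reaches from about 0.35 to 0.775 m from the base axis. Payload 7.3 kg.
Tool frame: the origin (TCP) lies midway between the tips of the shut fingers; the grasp point (between the pads) lies grasp_offset behind it (grasp_offset is the distance from the TCP to the grasp point, in m); z points along the fingers, y is the line along which they close (so a half turn about z gives the same grasp; the last joint's range is limited). The gripper opens to 92 mm and grips with 3 to 60 N. Pads are 19 mm wide; open, the fingers measure 130 mm over their backs; the gripper's body (75 mm by 190 mm) begins 47 mm behind the grasp point.
Start: joints at [1.053, 0.342, 1.524, -0, 1.275, -0.146], TCP at [0.191, 0.489, 0.227] pointing down, gripper open.
Joint ranges: [-2.53, 2.53], [-0.77, 2.02], [0.04, 2.7], [-1, 4.14], [0.28, 2.66], [-3.11, 3.11]. Speed limits (rad/s): [2.57, 2.57, 3.14, 3.14, 3.14, 3.14].

## Interface

Orientations are given as [roll, pitch, yaw] about the fixed x, y, z axes, in that order (R = Rz(yaw) Ry(pitch) Rx(roll)).
In Python, from cell import * gives the robot as it stands.
- The arm moves only by the tool step_arm, never from a script. Its argument "plan" is a list of rows, each a list of 5 numbers: the closure, from -1 (fully open) to 1 (shut), then the shift along the tool's x, y, z in m, then the turn about the tool's z in rad. In form: [[hand, x, y, z, twist], ...]. A call has 1 to 20 rows; each row is the pose to reach, as a shift and turn from the pose commanded when the call began, along the tool's axes at that moment; what a row does not reach only later rows make up. A row lasts 1/8 s, in which the tool goes at most 62.5 mm and 10.7 degrees, less where a joint would pass 70% of its speed; a pose out of reach is approached as far as the arm can. A call with a gripper value outside its range is refused whole. The fingers move at their own pace and stop on an object; "grip_force" is the grip in N (left out, the last holds). Time passes only in rows, so rows that repeat a pose let the fingers close. It gives the time, the measured TCP pose, the force, the opening and the grip force at its end, in the units of the state.
- observe(): the state, without advancing time (a new reading comes with each control period).
- read_camera(name): name is "scene" or "top" or "wrist"; returns a dict with "img" (480x640x3 uint8, red, green, blue), "range_z" (480x640 float32, m along the optical axis (not along the pixel's ray), 0 where there is no reading), "fx", "fy", "cx", "cy" (pixels), "R" (3x3) and "t" (3): a world point X has camera coordinates R X + t; the wrist camera has in their place "T_tool_cam" (4x4, takes a point from camera to tool coordinates, whose origin is the TCP and whose axes are the flange's). Camera axes: x right, y down, z forward; pixel columns grow to the right and rows downward; lengths in m; the calibration is good to about 2 mm. A picture is of the moment at which its call begins: read the wrist's pose just before it.
- hand_in(): hands the job in; it is judged then, once.
The state is a dict: "time": time; "qpos": joint angles; "qvel": joint speeds; "joint_efforts": joint torques, N m; "tool_pos": TCP position; "tool_rot": TCP orientation; "contact_force": force on the tool from outside, world axes, zero at the start; "torque": the same for the moment, N m; "opening": finger opening in m; "grip_force": force on a finger pad.
Only numpy, scipy, OpenCV 4.12 (cv2) and the standard library are available. Lean on these libraries where they do the work, as an engineer would, in place of code of your own. Each camera call takes 0.05 s, during which the arm holds its last target. There are 200 camera calls.

## Task

Take the white sanding stick by its grip rib and sand down the glue seam along the belly of the tank hull in the vise: a slow pass with the stick lengthwise on the seam, from the sloped nose end to the upright tail end, the whole length of the seam under the sole, with light, steady pressure that squeezes its foam a little. Then lay the stick gently in the open drawer, flat on the drawer floor with its abrasive sole down. Touch the hull with nothing but the stick, never press hard, and leave the other things on the desk where they are.

Things in the scene. Friction and masses are not known exactly. Their poses are not given: they have to be found in the camera images.
- sander: White plastic sanding stick, sole down on the desk at the left. Back strip 78 x 24 mm, 7 to 12 mm above the sole; below it springy grey foam with a brown abrasive sole 76 x 23 mm; on top an upright grip rib. Origin: centre of the sole; x along it (ends alike), y across, z up. 50 to 80 g. The foam gives 1 mm per 1.5 N and is flat after 5 mm (7.5 N).
- sander_grip (a point): Middle of the stick's grip rib, 27 mm above the sole. The rib is a plain upright wall, 56 mm long (x), 12 mm thick (y), from 12 to 42 mm above the sole; grip it across y from above, with the fingertips above the back strip (12 mm).
- hull: Grey plastic tank hull, 215 x 78 mm, upside down, level and firm in the vise, flat belly up, 112 mm above the desk. A thin paler glue seam (0.5 mm proud, look only) runs down the middle of the belly, 190 mm long. Origin: middle of the seam, on the belly surface; x along the seam towards the nose, y across, z up. Axle stubs stick out 11 mm from its sides.
- seam_nose (a point): Nose end of the seam, on the belly surface, 95 mm from its middle; beyond it the nose plate slopes down, with a big round drive housing at either side.
- seam_tail (a point): Tail end of the seam, on the belly surface, 95 mm from its middle; the belly ends here at the upright tail plate with two small mufflers.
- vise: Small aluminium bench vise on a round steel foot, bolted down, its jaws 74 mm long gripping the hull's sides, jaw tops 26 mm below the belly. Origin: centre of the foot, on the desk, below the seam's middle; axes as the hull's. The screw with its T bar points along +y and reaches 120 mm from the origin, 56 mm up.
- drawer (a joint): How far the shallow drawer with the brass ring pull is pulled out of the small wooden chest, m: 0 shut, 0.165 fully out; it starts between 0.12 and 0.15. It slides with about 3 N of friction and stays where it is left.
- drawer_inside (a point): Point on the drawer's floor, 16 mm above the desk, at the middle of the inner face of the front panel; moves with the drawer. x points back into the drawer, y across, z up. Floor 200 mm long, 190 mm wide (y -95 to 95); side walls 30 mm, front panel 42 mm high. The chest, 70 mm high, covers all beyond x = drawer minus 10 mm; before that it is open and empty.
- turret: Grey plastic tank turret, 75 x 72 mm and 38 mm tall with its cupola, with a thin gun reaching 144 mm forward (x); origin centre of the underside. Bystander.
- sprue: Flat green plastic sprue frame, 150 x 100 mm, with eight road wheels, 9 mm thick; origin centre of the underside. Bystander.
- nippers: Steel sprue nippers with two red grips, lying flat, about 130 mm long, jaws towards +x, 12 mm thick; origin under the pivot. Bystander.
- pin_vise: Squat aluminium pin vise standing on its cap, 26 mm across, 48 mm tall; origin centre of the underside. Bystander.
- cement: Glass jar of cement, 40 mm across, 55 mm tall, black cap; origin centre of the underside. Bystander.
- paint_pot: Little glass paint pot, 34 mm across, 36 mm tall, white cap; origin centre of the underside. Bystander.
- brush: Small paint brush with a dark wooden handle, 9 mm thick, 150 mm long, lying along its x, tip towards +x; origin on the underside, 65 mm from the tip. Bystander.
Not all that is in view belongs to the job. What is shaped like the sander but green or orange is not meant.

How it is judged:
On the way, in this order (a step that is already met when the one before it is completed fails the run):
1. the sander's sole is pressed on the seam (more than 1 N) at the nose end, lengthwise along the seam (contact force between sander and hull above 1 N and angle between the x axis of sander and the x axis of hull, either way round below 0.25 rad and angle between sander's own z axis and vertical below 0.2 rad and y of sander in the frame of hull between -0.011 and 0.011 m and x of sander in the frame of hull between 0.05 and 0.12 m), for 0.15 s.
2. still pressed on the seam, it passes the front part (contact force between sander and hull above 1 N and angle between the x axis of sander and the x axis of hull, either way round below 0.25 rad and angle between sander's own z axis and vertical below 0.2 rad and y of sander in the frame of hull between -0.011 and 0.011 m and x of sander in the frame of hull between 0.022 and 0.046 m), for 0.15 s.
3. still pressed, it passes the middle (contact force between sander and hull above 1 N and angle between the x axis of sander and the x axis of hull, either way round below 0.25 rad and angle between sander's own z axis and vertical below 0.2 rad and y of sander in the frame of hull between -0.011 and 0.011 m and x of sander in the frame of hull between -0.012 and 0.012 m), for 0.15 s.
4. still pressed, it passes the rear part (contact force between sander and hull above 1 N and angle between the x axis of sander and the x axis of hull, either way round below 0.25 rad and angle between sander's own z axis and vertical below 0.2 rad and y of sander in the frame of hull between -0.011 and 0.011 m and x of sander in the frame of hull between -0.046 and -0.022 m), for 0.15 s.
5. still pressed, it reaches the tail end (contact force between sander and hull above 1 N and angle between the x axis of sander and the x axis of hull, either way round below 0.25 rad and angle between sander's own z axis and vertical below 0.2 rad and y of sander in the frame of hull between -0.011 and 0.011 m and x of sander in the frame of hull between -0.12 and -0.05 m), for 0.15 s.
At the end, for the whole second after the job is handed in: The sanding stick lies released and at rest inside the drawer, flat on its floor (within 6 mm in height), sole down and upright within 0.12 rad (x of sander in the frame of drawer_inside between 0.01 and 0.19 m and y of sander in the frame of drawer_inside between -0.085 and 0.085 m and z of sander in the frame of drawer_inside between -0.004 and 0.006 m and angle between sander's own z axis and vertical below 0.12 rad and linear speed of sander below 0.02 m/s and contact force between the fingers and sander below 0.05 N); the robot touches nothing.
It fails at once if the stick is pressed on the hull with more than 18 N (contact force between sander and hull above 18 N).
It fails at once if the robot itself touches the hull (more than 1 N) (contact force between any of the arm, the fingers and hull above 1 N).
It fails at once if the stick is dropped or thrown: out of the fingers and moving faster than 0.7 m/s (contact force between the fingers and sander below 0.05 N and linear speed of sander above 0.7 m/s).
It fails at once if one of the other things (turret, sprue, nippers, pin vise, cement, paint pot, brush) is moved more than 25 mm (distance of any of turret, sprue, nippers, pin_vise, cement, paint_pot, brush from where it was at the start of the episode above 0.025 m).
It also fails if it takes over 54 s, if anything falls off the work surface, if the arm or the gripper's body presses on something with over 40 N, if the wrist force passes 120 N, or if a joint passes its speed limit or range.

## Working session

There is one attempt and no reset: what is moved stays moved. The work goes in short steps, Python scripts to look and compute and a tool call to move; the robot and the scene stay as the last step left them, time stands still between calls to the robot, and variables do not carry over. Pictures are saved under pics/ and viewed, at most 10 in all, crops included, and the job is handed in when it is done.

Besides the shell and the picture viewer there is one more tool, called after ">>>" as a command line: name --pt "numbers of a row" for each row, then --argument value for the rest. step_arm: Moves the arm, as the interface text tells. Its arguments: {"type":"object","properties":{"plan":{"type":"array","items":{"type":"array","items":{"type":"number"}}},"grip_force":{"type":"number"}},"required":["plan"]}

```bash
mkdir -p pics; ls
cat > h.py <<'E'
from cell import *
import numpy as np, cv2
def cloud(c):
    v,u=np.mgrid[0:480,0:640]; z=c["range_z"]
    P=np.stack([(u-c["cx"])/c["fx"]*z,(v-c["cy"])/c["fy"]*z,z],-1)
    return (P-c["t"])@c["R"]   # R^T (P-t)
def save(n,im): cv2.imwrite(n,cv2.cvtColor(im,cv2.COLOR_RGB2BGR))
E
python3 - <<'E'
from h import *
o=observe();print(o)
for n in("top","scene"):
    c=read_camera(n);save(f"pics/{n}.png",c["img"]);np.savez(f"{n}.npz",**c)
    print(n,c["fx"],c["cx"],c["cy"],c["R"].round(3).tolist(),c["t"])
E
```

```text
pics
{'time': 0.0, 'qpos': array([ 1.05303656e+00,  3.42742379e-01,  1.52503724e+00, -1.37953668e-05,
        1.27533688e+00, -1.46037755e-01]), 'qvel': array([-0.00212086,  0.00070123,  0.00026048, -0.00032488, -0.00037219,
        0.00060454]), 'joint_efforts': array([ 3.09417806e-05, -4.31236517e+01, -2.44215846e+01,  7.18052150e-02,
        5.60767134e-02, -1.30101571e-04]), 'tool_pos': array([0.1904932 , 0.48879387, 0.22602768]), 'tool_rot': array([-3.14008311e+00, -2.08698012e-04,  2.76987451e+00]), 'contact_force': array([-0.44417621, -0.29546722, -0.05354604]), 'torque': array([ 0.02743474,  0.02596898, -0.01648737]), 'grip_force': 0.0, 'opening': 0.09222562387468922}
top 538.782221025425 322.7966882741985 240.9960042313829 [[0.005, -1.0, -0.017], [-0.986, -0.002, -0.167], [0.167, 0.018, -0.986]] [0.086998   0.58010399 1.18801031]
scene 566.7157970604109 311.21159828486526 235.36468672145153 [[0.876, 0.481, -0.021], [0.284, -0.552, -0.784], [-0.389, 0.681, -0.62]] [-0.55599917 -0.0510767   1.60603409]
```

View pics/top.png

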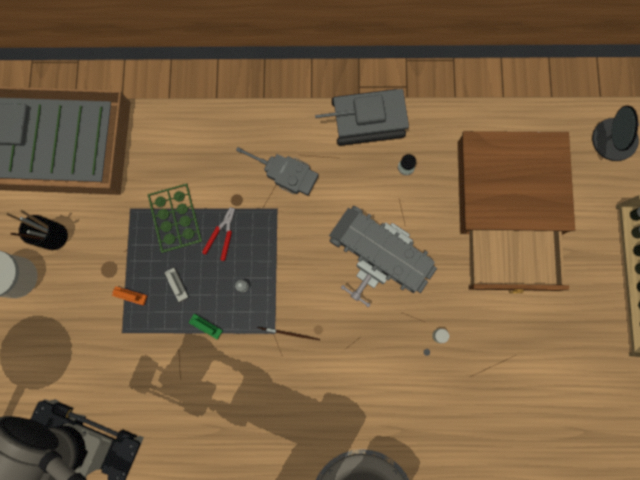

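View pics/scene.png

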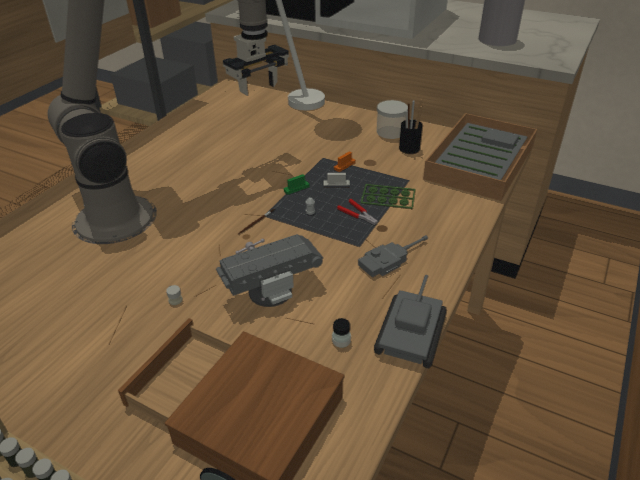

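The top view shows the white stick at (176,284), the hull from (340,230) to (430,280), and the screw pointing lower left, so the nose is at upper left. The drawer opening spans (472,232)-(565,288). The scene view agrees with this.

Run:
```python
from h import *
c=dict(np.load("top.npz"));P=cloud(c);I=c["img"].astype(int)
def rect(m,name):
    p=P[m];(a,b),s,an=cv2.minAreaRect(p[:,:2].astype(np.float32));
    bx=cv2.boxPoints(((a,b),s,an));print(name,m.sum(),"c",np.round((a,b),4),"size",np.round(s,4),"z",np.percentile(p[:,2],[5,50,95]).round(4))
    print("  corners",bx.round(3).tolist())
    q=p[:,:2]-p[:,:2].mean(0);d=np.linalg.svd(q,full_matrices=False)[2][0];print("  mean",p.mean(0).round(4),"pca yaw",np.arctan2(d[1],d[0]).round(4))
v,u=np.mgrid[0:480,0:640];Z=P[...,2];V=c["range_z"]>0
box=lambda a,b,e,f:V&(u>a)&(u<b)&(v>e)&(v<f)
s=box(155,198,262,307)
rect(s&(I.min(-1)>110),"white")
rect(s&(Z>.03),"rib"); rect(s&(Z>.008),"stick>8mm")
h=box(320,445,195,305)
rect(h&(abs(Z-.112)<.005),"belly")
g=h&(abs(Z-.112)<.004); print("hull greys",np.percentile(I[g].mean(-1),[5,50,90,97,99]))
d=box(460,575,215,300)
rect(d&(Z>.032)&(Z<.07)&(v>270),"front panel")
rect(d&(abs(Z-.016)<.006)&(v>232)&(v<286),"floor")
rect(box(455,580,120,235)&(abs(Z-.07)<.006),"chest top")
for n,b in dict(screw=(338,385,262,306),cement=(395,420,150,178),pot=(430,452,325,345),pinv=(232,252,276,296),green=(188,222,312,338),orange=(112,148,284,306)).items():
    m=box(*b)&(Z>.012); p=P[m]; print(n,p.mean(0).round(3),p.min(0).round(3),p.max(0).round(3))
x=cv2.resize(c["img"][190:310,320:450],None,fx=4,fy=4,interpolation=cv2.INTER_CUBIC)
y=cv2.resize(c["img"][255:315,150:205],None,fx=5,fy=5,interpolation=cv2.INTER_CUBIC)
can=np.zeros((480,800,3),np.uint8);can[:,:520]=x;can[:300,525:800]=y;save("pics/crop.png",can)
```

```text
white 201 c [0.4817 0.4363] size [0.0764 0.0276] z [0.0072 0.0391 0.0451]
  corners [[0.44200000166893005, 0.4300000071525574], [0.45500001311302185, 0.4059999883174896], [0.5220000147819519, 0.4429999887943268], [0.5090000033378601, 0.46700000762939453]]
  mean [0.4781 0.4318 0.0294] pca yaw -2.6809
rib 149 c [0.4843 0.4346] size [0.057 0.013] z [0.0341 0.0418 0.0453]
  corners [[0.4560000002384186, 0.4269999861717224], [0.4620000123977661, 0.41499999165534973], [0.5120000243186951, 0.44200000166893005], [0.5059999823570251, 0.45399999618530273]]
  mean [0.4833 0.4336 0.0409] pca yaw -2.6581
stick>8mm 345 c [0.4753 0.4405] size [0.078  0.0776] z [0.009  0.0213 0.0444]
  corners [[0.42100000381469727, 0.4300000071525574], [0.4860000014305115, 0.3869999945163727], [0.5289999842643738, 0.45100000500679016], [0.4650000035762787, 0.49399998784065247]]
  mean [0.4823 0.431  0.0258] pca yaw -2.6912
belly 3201 c [ 0.5488 -0.0451] size [0.2054 0.0855] z [0.1088 0.1126 0.1159]
  corners [[0.4560000002384186, -0.10599999874830246], [0.5260000228881836, -0.15399999916553497], [0.642000019550323
[... 856 characters left out ...]
] size [0.2494 0.2354] z [0.067  0.0709 0.0745]
  corners [[0.6019999980926514, -0.47999998927116394], [0.8379999995231628, -0.4819999933242798], [0.8399999737739563, -0.2329999953508377], [0.6050000190734863, -0.23100000619888306]]
  mean [ 0.7184 -0.3557  0.0709] pca yaw -1.5296
screw [ 0.492 -0.011  0.071] [ 0.434 -0.047  0.037] [0.525 0.047 0.117]
cement [ 0.766 -0.108  0.046] [ 0.75  -0.128  0.012] [ 0.789 -0.09   0.063]
pot [ 0.368 -0.177  0.035] [ 0.353 -0.194  0.012] [ 0.384 -0.163  0.042]
pinv [0.479 0.277 0.04 ] [0.468 0.266 0.012] [0.493 0.29  0.052]
green [0.386 0.358 0.029] [0.361 0.324 0.012] [0.414 0.399 0.049]
orange [0.456 0.539 0.03 ] [0.438 0.505 0.012] [0.478 0.58  0.047]
```

View pics/crop.png

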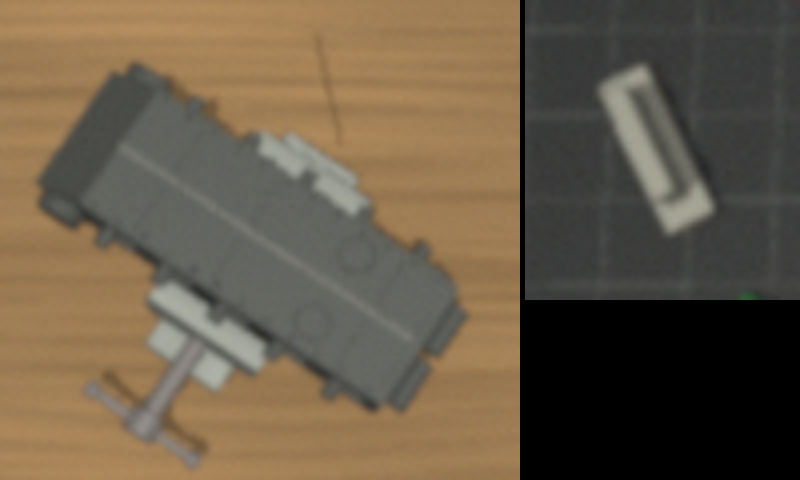

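The crop shows the pale seam running (120,147)→(412,337), i.e. full-image pixels (350,227) to (423,274). The nose slope is at upper left, the mufflers are at lower right, and the stick's white rib is clearly visible.

```bash
cat >> h.py <<'E'
def ray(c,px,z):
    px=np.atleast_2d(px).astype(float); d=np.c_[(px[:,0]-c["cx"])/c["fx"],(px[:,1]-c["cy"])/c["fy"],np.ones(len(px))]@c["R"]
    o=-c["R"].T@c["t"]; return o+d*((z-o[2])/d[:,2])[:,None]
def todelta(goal,yaw):
    o=observe();p=o["tool_pos"];y=o["tool_rot"][2];d=np.array(goal)-p
    dx=d[0]*np.cos(y)+d[1]*np.sin(y);dy=d[0]*np.sin(y)-d[1]*np.cos(y)
    return np.round([dx,dy,-d[2],(y-yaw+np.pi)%(2*np.pi)-np.pi],4)
E
python3 - <<'E'
from h import *
import cell
print(getattr(cell,"grasp_offset",None),[n for n in dir(cell) if n[0]!='_'])
c=dict(np.load("top.npz"));I=c["img"].astype(float).mean(-1)
a,b=np.array([350,226.75]),np.array([423,274.25]);t=(b-a)/np.linalg.norm(b-a);n=np.array([-t[1],t[0]])
# brightest sub-pixel ridge across seam
pts=[]
for s in np.arange(4,80,1.):
    k=np.arange(-4,4.1,.25);q=a+t*s+n*k[:,None]
    w=cv2.remap(I.astype(np.float32),q[:,0].astype(np.float32)[None],q[:,1].astype(np.float32)[None],cv2.INTER_LINEAR)[0]
    w=np.clip(w-np.median(w)-4,0,None)
    if w.sum()>0: pts.append(a+t*s+n*(w*k).sum()/w.sum())
L=cv2.fitLine(np.float32(ray(c,pts,.1125)[:,:2]),cv2.DIST_HUBER,0,.001,.001).ravel()
e=ray(c,[a,b],.1125)[:,:2];print("ends",e,"len",np.linalg.norm(e[0]-e[1]))
d=L[:2]*np.sign((e[0]-e[1])@L[:2]);pr=[L[2:]+d*((x-L[2:])@d) for x in e];print("proj ends",pr,"mid",np.mean(pr,0),"yaw",np.arctan2(d[1],d[0]))
P=cloud(c)
for u in(490,515,545):
    print([(v,*(P[v,u]*1000).round().astype(int)) for v in range(226,294,2)][-14:] if u==515 else '')
for v in(260,):
    print([(u,*(P[v,u]*1000).round().astype(int)) for u in list(range(466,480))+list(range(554,568))])
print(todelta([.484,.4346,.2],.495))
E
```

```text
0.0188 ['IKError', 'grasp_offset', 'hand_in', 'observe', 'read_camera']
ends [[ 0.60085546  0.02836108]
 [ 0.49702509 -0.12802965]] len 0.1877200217831842
proj ends [array([0.60166279, 0.02781479]), array([ 0.49646437, -0.12765023])] mid [ 0.54906358 -0.04991772] yaw 0.9759007222630021

[(266, np.int64(527), np.int64(-358), np.int64(17)), (268, np.int64(523), np.int64(-358), np.int64(16)), (270, np.int64(518), np.int64(-358), np.int64(14)), (272, np.int64(513), np.int64(-357), np.int64(18)), (274, np.int64(509), np.int64(-358), np.int64(14)), (276, np.int64(504), np.int64(-357), np.int64(18)), (278, np.int64(499), np.int64(-356), np.int64(18)), (280, np.int64(494), np.int64(-355), np.int64(21)), (282, np.int64(490), np.int64(-355), np.int64(19)), (284, np.int64(482), np.int64(-342), np.int64(56)), (286, np.int64(477), np.int64(-341), np.int64(59)), (288, np.int64(473), np.int64(-342), np.int64(56)), (290, np.int64(373), np.int64(67), np.int64(1270)), (292, np.int64(467), np.int64(-356), np.int64(12))]

[(466, np.int64(544), np.int64(-250), np.int64(-5)), (467, np.int64(543), np.int64
[... 701 characters left out ...]
 np.int64(541), np.int64(-451), np.int64(17)), (556, np.int64(541), np.int64(-451), np.int64(23)), (557, np.int64(540), np.int64(-450), np.int64(31)), (558, np.int64(539), np.int64(-450), np.int64(37)), (559, np.int64(538), np.int64(-450), np.int64(42)), (560, np.int64(537), np.int64(-449), np.int64(50)), (561, np.int64(538), np.int64(-453), np.int64(45)), (562, np.int64(538), np.int64(-455), np.int64(45)), (563, np.int64(543), np.int64(-476), np.int64(2)), (564, np.int64(543), np.int64(-478), np.int64(2)), (565, np.int64(544), np.int64(-482), np.int64(0)), (566, np.int64(543), np.int64(-483), np.int64(3)), (567, np.int64(544), np.int64(-487), np.int64(-2))]
[-0.2931  0.0561  0.0261  2.2748]
```

>>> step_arm --pt "0 -0.06 0.011 0.02 0.18" --pt "0 -0.12 0.022 0.04 0.36" --pt "0 -0.18 0.034 0.06 0.54" --pt "0 -0.24 0.045 0.08 0.72" --pt "0 -0.293 0.056 0.1 0.9" --pt "0 -0.293 0.056 0.1 1.08" --pt "0 -0.293 0.056 0.1 1.26" --pt "0 -0.293 0.056 0.1 1.44" --pt "0 -0.293 0.056 0.1 1.62" --pt "0 -0.293 0.056 0.1 1.8" --pt "0 -0.293 0.056 0.1 1.98" --pt "0 -0.293 0.056 0.1 2.16" --pt "0 -0.293 0.056 0.1 2.275" --pt "0 -0.293 0.056 0.1 2.275" --grip_force 30

```text
time: 1.85
tool_pos: [0.4838, 0.4347, 0.1262]
tool_rot: [3.142, 0.001, 0.496]
contact_force: [-0.6, 0.3, 0.0]
opening: 0.0457
grip_force: 0.0
```

```bash
cat >> h.py <<'E'
from scipy.spatial.transform import Rotation as Ro
def wcam():
    o=observe();c=read_camera("wrist");T=np.eye(4);T[:3,:3]=Ro.from_euler("xyz",o["tool_rot"]).as_matrix();T[:3,3]=o["tool_pos"]
    M=np.linalg.inv(T@c["T_tool_cam"]);c["R"]=M[:3,:3];c["t"]=M[:3,3];return o,c
E
python3 - <<'E'
from h import *
o,c=wcam();save("pics/w1.png",c["img"]);print(o["tool_pos"],o["tool_rot"],o["opening"],o["qpos"].round(2))
P=cloud(c);I=c["img"].astype(int);Z=P[...,2];near=np.hypot(P[...,0]-.484,P[...,1]-.435)<.055
for n,m in dict(rib=near&(Z>.036)&(Z<.05),strip=near&(Z>.009)&(Z<.05)&(I.min(-1)>70)).items():
    p=P[m]; 
    if len(p)<20: print(n,len(p));continue
    (a,s,an)=cv2.minAreaRect(p[:,:2].astype(np.float32));d=np.linalg.svd(p[:,:2]-p[:,:2].mean(0),full_matrices=False)[2][0]
    print(n,len(p),np.round(a,4),np.round(s,4),"yaw",np.arctan(d[1]/d[0]),"z",np.percentile(p[:,2],[5,50,95]))
m=(np.hypot(P[...,0]-.484,P[...,1]-.435)<.08)&(Z<.008)&(I.max(-1)<90);print("mat z",np.median(Z[m]))
E
```

```text
[0.4838489  0.43473686 0.12624229] [3.14155070e+00 8.81278716e-04 4.95835638e-01] 0.045715710577276435 [0.61 0.66 1.28 0.   1.2  1.69]
rib 1799 [0.4839 0.4349] [0.056  0.0118] yaw 0.49517270147623094 z [0.03974262 0.04120746 0.0423519 ]
strip 4103 [0.4837 0.4348] [0.0782 0.0239] yaw 0.4845462735861143 z [0.01045476 0.01232691 0.04204073]
mat z 0.00029388068137526334
```

View pics/w1.png

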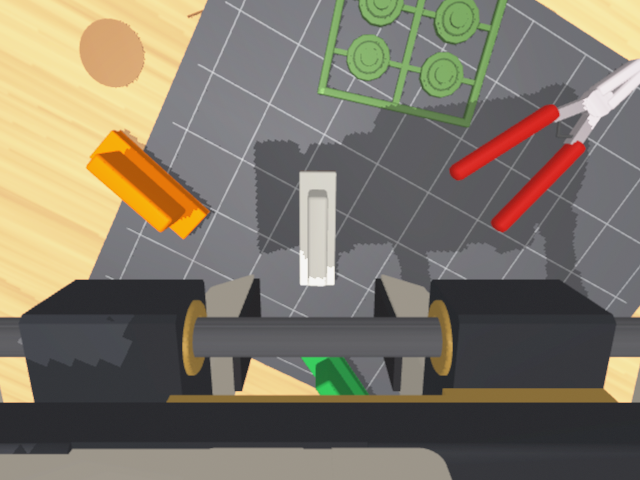

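The wrist view shows the stick's rib at (317,235), centred between the fingers and aligned with them. The measured size is 56 x 11.8 mm, matching the rib. Next I descend and grip.

>>> step_arm --pt "0 0 0 0.05 0" --pt "0 0 0 0.09 0" --pt "0 0 0 0.109 0" --pt "0 0 0 0.109 0" --pt "0.5 0 0 0.109 0" --pt "1 0 0 0.109 0" --pt "1 0 0 0.109 0" --pt "1 0 0 0.109 0" --pt "1 0 0 0.109 0" --grip_force 30

```text
time: 3.02
tool_pos: [0.4842, 0.4351, 0.018]
tool_rot: [-3.141, -0.001, 0.495]
contact_force: [0.1, 0.6, 0.4]
opening: 0.0116
grip_force: 30.0
```

>>> step_arm --pt "1 0 0 -0.02 0" --pt "1 0 0 -0.06 0" --pt "1 0 0 -0.11 0" --pt "1 0 0 -0.16 0" --pt "1 0 0 -0.2 0" --pt "1 -0.01 0.035 -0.2 -0.05" --pt "1 -0.02 0.075 -0.2 -0.1" --pt "1 -0.032 0.118 -0.2 -0.15" --pt "1 -0.044 0.161 -0.2 -0.2" --pt "1 -0.056 0.204 -0.2 -0.25" --pt "1 -0.068 0.247 -0.2 -0.3" --pt "1 -0.08 0.29 -0.2 -0.35" --pt "1 -0.092 0.333 -0.2 -0.4" --pt "1 -0.102 0.37 -0.2 -0.44" --pt "1 -0.112 0.405 -0.2 -0.481" --pt "1 -0.118 0.429 -0.19 -0.481" --pt "1 -0.118 0.429 -0.165 -0.481" --pt "1 -0.118 0.429 -0.15 -0.481" --pt "1 -0.118 0.429 -0.15 -0.481"

```text
time: 5.4
tool_pos: [0.5831, 0.0017, 0.1666]
tool_rot: [-3.139, 0.001, 0.976]
contact_force: [-0.1, -0.4, -0.1]
opening: 0.0118
grip_force: 30.0
```

Run:
```python
from h import *
o,c=wcam();save("pics/w2.png",c["img"]);print(o["tool_pos"],o["tool_rot"],o["opening"],o["contact_force"])
P=cloud(c);I=c["img"].astype(int).sum(-1);Z=P[...,2]
d=np.array([.561,.828]);q=P[...,:2]-[.549,-.05];s=q@d;n=q@[-d[1],d[0]]
m=(abs(Z-.112)<.006)&(abs(n)<.025)&(abs(s)<.1)&(c["range_z"]>0)
print("belly",m.sum(),np.median(Z[m]) if m.any() else 0, s[m].min(),s[m].max())
for a in np.arange(-.1,.1,.01):
    k=m&(s>a)&(s<a+.01)
    if k.sum()>100:
        w=np.clip(I[k]-np.percentile(I[k],85),0,None);print(round(a+.005,3),k.sum(),(w*n[k]).sum()/max(w.sum(),1),np.median(Z[k]),I[k].max())
# stick end visible: yaw/offset in hand
r=(Z>o["tool_pos"][2]-.012)&(Z<o["tool_pos"][2]+.03)&(c["img"].min(-1)>120)&(np.hypot(P[...,0]-o["tool_pos"][0],P[...,1]-o["tool_pos"][1])<.06)
p=P[r];print(r.sum()); 
if r.sum()>50:
    a,s_,an=cv2.minAreaRect(p[:,:2].astype(np.float32));print(a,s_,an,cv2.boxPoints((a,s_,an)))
```

```text
[0.5831204  0.00167704 0.16657805] [-3.13907375e+00  1.17558120e-03  9.76209894e-01] 0.011826898505024958 [-0.13153173 -0.39979224 -0.1046528 ]
belly 4432 0.11156048317434361 -0.021723329862512273 0.09999618672216568
-0.015 124 -0.007779476682695745 0.11174752641115332 488
0.055 583 -0.01513716456341411 0.11164458680532233 478
0.065 668 -0.01472439843901926 0.111700893140461 495
0.075 684 -0.015403826261882244 0.11170722993293693 497
0.085 705 0.013552422243361768 0.11170150538918439 574
0.095 1621 0.017300666967428574 0.1111611158087444 579
7694
(0.5833541750907898, 0.0007645189762115479) (0.07914438098669052, 0.027763454243540764) 59.06534194946289 [[ 0.5511046  -0.02604265]
 [ 0.5749188  -0.04031473]
 [ 0.61560374  0.02757169]
 [ 0.59178954  0.04184377]]
```

View pics/w2.png

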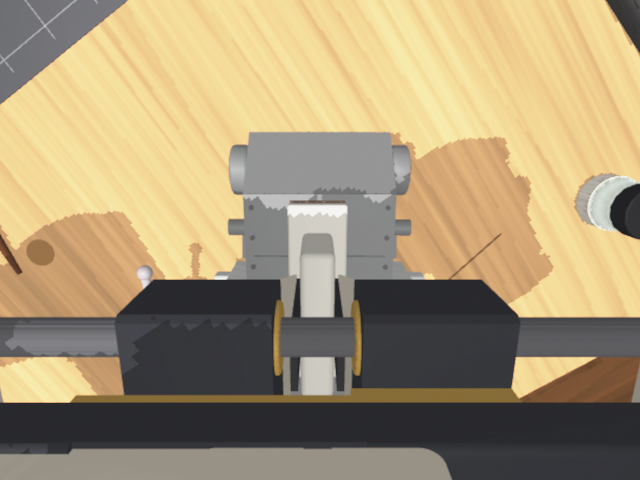

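The wrist view shows the stick at (318,210), centred on the hull, whose middle is at column 320 and whose nose edge is at row 195. The belly height reads 0.1117 m. Next I lower slowly and watch the force.

>>> step_arm --pt "1 0 0 0.015 0" --pt "1 0 0 0.028 0" --pt "1 0 0 0.034 0" --pt "1 0 0 0.036 0" --pt "1 0 0 0.037 0" --pt "1 0 0 0.0375 0" --pt "1 0 0 0.0375 0"

```text
time: 6.32
tool_pos: [0.5841, 0.0013, 0.1305]
tool_rot: [3.141, -0.0, 0.976]
contact_force: [-0.2, 0.2, -0.6]
opening: 0.0121
grip_force: 30.0
```

>>> step_arm --pt "1 0 0 0.001 0" --pt "1 0 0 0.002 0" --pt "1 0 0 0.003 0" --pt "1 0 0 0.003 0" --pt "1 0 0 0.003 0"

```text
time: 6.95
tool_pos: [0.5841, 0.0013, 0.1275]
tool_rot: [3.141, -0.0, 0.976]
contact_force: [-0.9, -0.3, 4.5]
opening: 0.0118
grip_force: 30.0
```

>>> step_arm --pt "1 -0.002 0 0 0" --pt "1 -0.005 0 0 0" --pt "1 -0.008 0 0 0" --pt "1 -0.011 0 0 0" --pt "1 -0.014 0 0 0" --pt "1 -0.017 0 0 0" --pt "1 -0.02 0 0 0" --pt "1 -0.023 0 0 0" --pt "1 -0.026 0 0 0" --pt "1 -0.029 0 0 0" --pt "1 -0.032 0 0 0" --pt "1 -0.035 0 0 0" --pt "1 -0.038 0 0 0" --pt "1 -0.041 0 0 0" --pt "1 -0.044 0 0 0" --pt "1 -0.047 0 0 0" --pt "1 -0.05 0 0 0" --pt "1 -0.053 0 0 0" --pt "1 -0.056 0 0 0" --pt "1 -0.059 0 0 0"

```text
time: 9.45
tool_pos: [0.5507, -0.0477, 0.1272]
tool_rot: [-3.141, -0.0, 0.976]
contact_force: [1.2, 3.3, 4.6]
opening: 0.012
grip_force: 30.0
```

>>> step_arm --pt "1 -0.004 0 0 0" --pt "1 -0.0075 0 0 0" --pt "1 -0.011 0 0 0" --pt "1 -0.0145 0 0 0" --pt "1 -0.018 0 0 0" --pt "1 -0.0215 0 0 0" --pt "1 -0.025 0 0 0" --pt "1 -0.0285 0 0 0" --pt "1 -0.032 0 0 0" --pt "1 -0.0355 0 0 0" --pt "1 -0.039 0 0 0" --pt "1 -0.0425 0 0 0" --pt "1 -0.046 0 0 0" --pt "1 -0.0495 0 0 0" --pt "1 -0.053 0 0 0" --pt "1 -0.056 0 0 0" --pt "1 -0.059 0 0 0" --pt "1 -0.062 0 0 0" --pt "1 -0.064 0 0 0" --pt "1 -0.064 0 0 0"

```text
time: 11.95
tool_pos: [0.5147, -0.1008, 0.1272]
tool_rot: [-3.141, 0.0, 0.976]
contact_force: [0.8, 2.0, 5.6]
opening: 0.0117
grip_force: 30.0
```

Run:
```python
from h import *
o=observe();d=o["tool_pos"][:2]-[.549,-.05];print(d@[.561,.828],d@[-.828,.561],o["contact_force"],todelta([.545,-.36,.22],0.0))
```

```text
-0.06129699333272449 -0.0001460050438605793 [0.79534767 2.0371286  5.63608559] [-0.1977  0.1703 -0.0928  0.9758]
```

>>> step_arm --pt "1 0 0 -0.01 0" --pt "1 0 0 -0.035 0" --pt "1 0 0 -0.07 0" --pt "1 0 0 -0.09 0" --pt "1 -0.02 0.017 -0.09 0.1" --pt "1 -0.045 0.039 -0.09 0.2" --pt "1 -0.075 0.065 -0.09 0.32" --pt "1 -0.105 0.09 -0.09 0.46" --pt "1 -0.135 0.116 -0.09 0.6" --pt "1 -0.165 0.142 -0.09 0.74" --pt "1 -0.188 0.162 -0.09 0.88" --pt "1 -0.1975 0.1705 -0.08 0.976" --pt "1 -0.1975 0.1705 -0.04 0.976" --pt "1 -0.1975 0.1705 -0.01 0.976" --pt "1 -0.1975 0.1705 0.0 0.976" --pt "1 -0.1975 0.1705 0.0 0.976"

```text
time: 13.95
tool_pos: [0.5451, -0.3596, 0.127]
tool_rot: [-3.141, 0.001, -0.0]
contact_force: [0.0, 0.5, 0.8]
opening: 0.0118
grip_force: 30.0
```

Run:
```python
from h import *
o,c=wcam();save("pics/w3.png",c["img"]);print(o["tool_pos"],o["tool_rot"],o["contact_force"],o["opening"])
P=cloud(c);Z=P[...,2];ok=c["range_z"]>0
for z0,z1 in((.01,.022),(.04,.046),(.055,.063),(.066,.074)):
    m=ok&(Z>z0)&(Z<z1)&(P[...,1]<-.2);p=P[m]
    if m.any(): print(z0,m.sum(),np.percentile(p,[1,50,99],axis=0).round(3).tolist())
```

```text
[ 0.54511853 -0.3596452   0.12700854] [-3.14089002e+00  1.27831750e-03 -1.78240914e-04] [0.04853674 0.49898455 0.8155473 ] 0.011808656140120095
0.01 35335 [[0.513, -0.45, 0.014], [0.564, -0.349, 0.016], [0.6, -0.261, 0.02]]
0.04 2939 [[0.523, -0.457, 0.04], [0.565, -0.261, 0.045], [0.602, -0.254, 0.046]]
0.066 73947 [[0.604, -0.476, 0.068], [0.638, -0.358, 0.07], [0.668, -0.237, 0.071]]
```

View pics/w3.png

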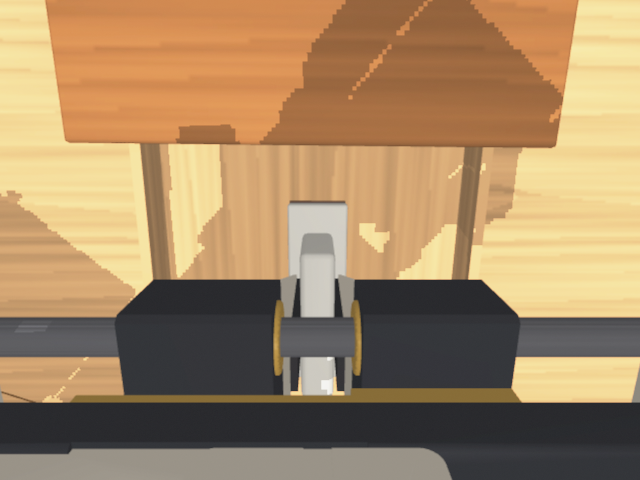

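The wrist view shows the stick at (318,220) midway between the drawer walls at columns 155 and 470. Its end at row 203 is clear of the chest edge at row 143. Next I lower it.

>>> step_arm --pt "1 0 0 0.02 0" --pt "1 0 0 0.045 0" --pt "1 0 0 0.068 0" --pt "1 0 0 0.083 0" --pt "1 0 0 0.089 0" --pt "1 0 0 0.092 0" --pt "1 0 0 0.0935 0" --pt "1 0 0 0.0935 0" --pt "1 0 0 0.0935 0"

```text
time: 15.12
tool_pos: [0.5458, -0.36, 0.0343]
tool_rot: [3.141, -0.001, -0.0]
contact_force: [0.5, -0.8, 0.2]
opening: 0.0117
grip_force: 30.0
```

>>> step_arm --pt "1 0 0 0.0007 0" --pt "1 0 0 0.0007 0" --pt "0.6 0 0 0.0007 0" --pt "0.3 0 0 0.0007 0" --pt "0 0 0 0.0007 0" --pt "0 0 0 0.0007 0" --pt "0 0 0 0.0007 0" --pt "0 0 0 -0.02 0" --pt "0 0 0 -0.06 0" --pt "0 0 0 -0.11 0" --pt "0 0 0 -0.15 0" --pt "0 0 0 -0.15 0"

```text
time: 16.62
tool_pos: [0.5469, -0.3609, 0.188]
tool_rot: [3.137, -0.006, -0.0]
contact_force: [0.2, 0.3, -0.5]
opening: 0.0461
grip_force: 0.0
```

Run:
```python
from h import *
o,c=wcam();save("pics/w4.png",c["img"]);print(o["tool_pos"],o["contact_force"],o["opening"],o["grip_force"])
P=cloud(c);Z=P[...,2];near=(np.hypot(P[...,0]-.545,P[...,1]+.36)<.06)&(c["range_z"]>0)
for a,b in((.024,.034),(.05,.066)):
    m=near&(Z>a)&(Z<b);p=P[m];print(m.sum(),np.median(p[:,2]),cv2.minAreaRect(p[:,:2].astype(np.float32)))
    A=np.c_[p[:,:2]-p[:,:2].mean(0),np.ones(len(p))];print("tilt",np.linalg.lstsq(A,p[:,2],rcond=None)[0])
```

```text
[ 0.54693508 -0.36085883  0.18802383] [ 0.17046899  0.26860863 -0.52406227] 0.046110914103428824 0.0
1696 0.027326073301766184 ((0.545022189617157, -0.35940906405448914), (0.02383820153772831, 0.07802663743495941), 89.6182861328125)
tilt [0.00240324 0.00408883 0.02735501]
1308 0.05714479380751014 ((0.5454517602920532, -0.3592252731323242), (0.0555884875357151, 0.01156467106193304), 0.022857148200273514)
tilt [-0.00671013 -0.03616566  0.05706023]
```

View pics/w4.png

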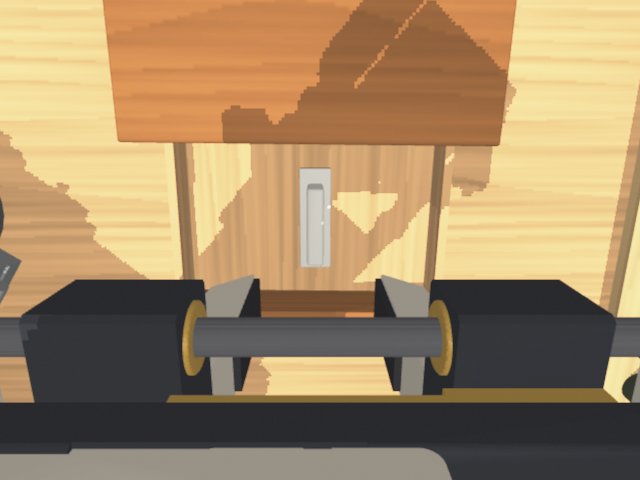

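The stick lies flat in the drawer at (315,217), level, with its strip top at 0.0273 m (16 + 12 mm expected). The gripper is clear above it.

```bash
python3 -c "
from cell import *
print(hand_in())"
```

```text
the job is handed in; nothing more can be done
None
```

I sanded the seam from nose to tail at about 4.5–5.6 N (measured at the start, middle and end of the pass), laid the stick flat, sole down, in the drawer, and handed the job in at about 17 s; no verdict came back.

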